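# Sort the bench finds into the three lab trays

### The arm

A 7-joint arm with a two-finger parallel gripper is mounted at the origin on a cart in front of the work surface, level with it; the furniture and walls round the work are solid. World frame = base frame: x ahead of the robot, y to its left, z up, the work surface at z = 0. Lengths are in m, angles in rad, forces in N, time in s.
With the tool pointing down it reaches from about 0.4 to 0.875 m from the base axis. Payload 19.3 kg.
Tool frame: the origin (TCP) lies on the centre line of the jaws, within the pads' length; the fingertips stand 8 mm ahead of it and the grasp point (between the pads) lies 11 mm behind it; z points along the fingers, y is the line along which they close (so a half turn about z gives the same grasp; the last joint's range is limited). The gripper opens to 85 mm and grips with 20 to 120 N. Pads are 22 mm wide; open, the fingers measure 114 mm over their backs; the gripper's body (76 mm by 85 mm) begins 54 mm behind the grasp point. The pads swing forward as they close: fully open they stand 13 mm farther back than shut.
Start: joints at [-1.302, 0.521, -0.036, 1.599, 0.021, 1.021, -0.113], TCP at [0.208, 0.589, 0.239] pointing down, gripper open.
Joint ranges: [-2.91, 2.91], [-0.3, 2.13], [-1.5, 1.42], [0.17, 2.43], [-1.26, 4.41], [0.16, 1.93], [-2.52, 2.52]. Speed limits (rad/s): [1.89, 1.89, 2.39, 2.39, 3.01, 3.01, 3.01].

### API

Orientations are given as [roll, pitch, yaw] about the fixed x, y, z axes, in that order (R = Rz(yaw) Ry(pitch) Rx(roll)).
In Python, from workcell import status, grab_frame, camera_params, bot, search_frame, silhouettes gives the robot as it stands.
- The arm moves only by the shell command python3 -m creep 'ROWS' [FORCE]. ROWS is JSON, a list of rows, each a list of 5 numbers: the shift along the tool's x, y, z in units of 60 mm (1.0 is 60 mm), then the turn about the tool's z in units of 8 degrees (1.0 is 8 degrees), then the opening, from 0 (shut) to 1 (fully open). In form: [[x, y, z, twist, hand], ...]. A call has 1 to 5 rows; each row is the pose to reach, as a shift and turn from the pose commanded when the call began, along the tool's axes at that moment; what a row does not reach only later rows make up. A row lasts 1/8 s, in which the tool goes at most 62.5 mm and 10.7 degrees, less where a joint would pass 70% of its speed; a pose out of reach is approached as far as the arm can. A call with a gripper value outside its range is refused whole. The fingers move at their own pace and stop on an object; FORCE is the grip in N (left out, the last holds). Time passes only in rows, so rows that repeat a pose let the fingers close. It gives the time, the measured TCP pose, the force, the opening and the grip force at its end, in the units of the state.
- status.observe(): the state, without advancing time (a new reading comes with each control period).
- grab_frame(name): name is "scene" or "top" or "wrist"; returns the picture (420x560x3 uint8, blue, green, red); there is no depth.
- camera_params(name): a dict with "K" (3x3 intrinsics, pixels), "rvec" (rotation vector, rad) and "tvec" (3), from world to camera coordinates, as OpenCV has them; the wrist camera has in their place "tool_from_camera" (4x4, takes a point from camera to tool coordinates, whose origin is the TCP and whose axes are the flange's). Camera axes: x right, y down, z forward; pixel columns grow to the right and rows downward; lengths in m; the calibration is good to about 2 mm. A picture is of the moment at which its call begins: read the wrist's pose just before it. camera_params takes no time and is no camera call.
- bot.job_done(): hands the job in; it is judged then, once.
Trained networks look in the newest picture that a camera, given by its name, has taken for a name from the list of things; names that differ only in an ending like _2 or _b are one class to them, and where a whole thing is asked for, a point or a joint stands for the part that bears it (a point fixed in the world has none). Each returns a list of dicts, best first, with "p" (0 to 1); they miss things now and then, are a little off and sometimes report something else, mostly with a low value. They report only what shows in the picture. A call takes as long as a camera call. They do not tell look-alikes from the thing itself.
- search_frame(camera, name): "extent" ([left, top, right, bottom] as shares, 0 to 1, of the picture: columns of its width, rows of its height, round what is visible of it).
- silhouettes(camera, name): "mask" (420x560 bool, what is visible of it) and "extent" ([left, top, right, bottom] as shares, 0 to 1, of the picture: columns of its width, rows of its height, round what is visible of it).
The state is a dict: "clock": time; "qpos": joint angles; "qd": joint speeds; "joint_efforts": joint torques, N m; "position": TCP position; "tool_rot": TCP orientation; "force": force on the tool from outside, world axes, zero at the start; "moment": the same for the moment, N m; "grip_width": finger opening in m; "finger_force": force on a finger pad.
Only numpy, scipy, OpenCV 4.12 (cv2) and the standard library are available. Lean on these libraries where they do the work, as an engineer would, in place of code of your own. Each camera call takes 0.05 s, during which the arm holds its last target. There are 200 camera calls.

### The job

Tidy the bench into the three low two-bay trays: both jars (the small white one with the red lid and the brown one with the black lid) go in the blue tray, both vacuum fittings (the bare metal blank flange and the metal centring ring with the black rubber rim) in the yellow tray, and the black-mounted polariser with the amber window in the green tray. Give each thing a bay of its own, lying or standing flat on the bay's floor the same way up as it is now, and leave the mirror on its post and the red memory stick where they are.

Things in the scene. Friction and masses are not known exactly. Their poses are not given: they have to be found in the camera images.
- red_lid_jar: Small white jar with a red band and a red screw lid, standing upright; a cylinder 38 mm in diameter, 36 mm tall over the lid. Origin at the centre of its underside, z up along its axis. About 30 g.
- amber_jar: Brown jar with a black screw lid, standing upright; a cylinder 48 mm in diameter up to 64 mm, lid 45 mm in diameter, 74 mm tall in all. Origin at the centre of its underside, z up along its axis. About 70 g.
- blank_flange: Bare light-metal vacuum blank flange lying flat; a disc 40 mm in diameter, widest in its lower part, and 12 mm high. Origin at the centre of its underside, z up. About 70 g.
- centring_ring: Vacuum centring ring lying flat: a light metal ring with a black rubber O-ring round it, open in the middle (about 20 mm). 36 mm in diameter over the O-ring, which spans heights 2 to 6 mm; 8 mm high in all. Origin at the centre of its underside, z up. About 20 g.
- polariser: Mounted polariser lying flat: a solid black disc with an amber window in the middle, 43 mm in diameter, 12 mm high. Origin at the centre of its underside, z up. About 50 g.
- tray_blue: Blue tray, fixed to the table. 124 mm along its x, 165 mm along its y, 14 mm high; floor and outer walls 4 mm thick. A 4 mm divider along its x axis, as high as the walls, makes two bays, each 116 (x) by 76.5 mm (y), centred at y = +40 and -40 mm. Origin at the centre of its underside; bay floors at z = +4 mm. May be turned a few degrees; bays are alike.
- tray_yellow: Yellow tray, of the same make, size and axes as the blue one.
- tray_green: Green tray, of the same make, size and axes as the blue one.
- spare_mirror: Bystander: round mirror in a black square mount on a short post with a round foot, 56 x 56 mm in plan and 96 mm tall, standing loose among the things to be sorted. Origin under its foot's centre (within 2 mm), z up. To be left alone.
- memory_stick: Bystander: red memory stick lying loose among the things, 52 x 18 x 8 mm, long along its x. Origin at the centre of its underside. To be left alone.
There are look-alikes about, which are no part of the job. Several things look just like the red_lid_jar: the one meant starts farthest from the robot's base. Leave any purple look-alike of the polariser alone.

How it is judged:
By the outcome, as a careful person would: the job done as asked, in the order asked, and still so for the second after the job is handed in, with the robot touching nothing.
It also fails if it takes over 106 s, if anything falls off the work surface, if the arm or the gripper's body presses on something with over 40 N, if the wrist force passes 120 N, or if a joint passes its speed limit or range.

## Working session

There is one attempt and no reset: what is moved stays moved. The work goes in short steps, Python scripts to look and compute and a shell command to move; the robot and the scene stay as the last step left them, time stands still between calls to the robot, and variables do not carry over. Pictures are saved under pics/ and viewed, at most 14 in all, crops included, and the job is handed in when it is done.

```bash
mkdir -p pics; ls
python3 - <<'E'
from workcell import status, grab_frame, camera_params
import cv2
s=status.observe();print({k:s[k] for k in('clock','position','tool_rot','grip_width')})
for c in('top','scene'):
    cv2.imwrite(f'pics/{c}0.png',grab_frame(c));p=camera_params(c);print(c,p)
print(camera_params('wrist'))
E
```

```text
pics
{'clock': 0.0, 'position': array([0.20763002, 0.58916132, 0.23873677]), 'tool_rot': array([-3.14046563e+00,  6.26139824e-05,  2.80283285e+00]), 'grip_width': 0.08509136382556332}
top {'K': array([[448.15841666,   0.        , 280.785774  ],
       [  0.        , 448.15841666, 207.1343806 ],
       [  0.        ,   0.        ,   1.        ]]), 'rvec': array([ 2.09902175, -2.15358434,  0.20110568]), 'tvec': array([0.04443765, 0.48435395, 1.08106125])}
scene {'K': array([[394.49322335,   0.        , 277.76356205],
       [  0.        , 394.49322335, 208.31863559],
       [  0.        ,   0.        ,   1.        ]]), 'rvec': array([ 1.14785333, -2.10252706,  1.16152733]), 'tvec': array([0.28947238, 0.22303487, 0.70655414])}
{'K': array([[293.60579002,   0.        , 277.9498839 ],
       [  0.        , 293.60579002, 209.47293152],
       [  0.        ,   0.        ,   1.        ]]), 'tool_from_camera': array([[-8.87049735e-04, -9.46868226e-01, -3.21620545e-01,
         8.53998107e-02],
       [ 9.99999458e-01, -1.01543907e-03,  2.31445841e-04,
         8.33341208e-04],
       [-5.45734780e-04, -3.21620165e-01,  9.46868614e-01,
        -1.34381139e-01],
       [ 0.00000000e+00,  0.00000000e+00,  0.00000000e+00,
         1.00000000e+00]])}
```

View pics/top0.png

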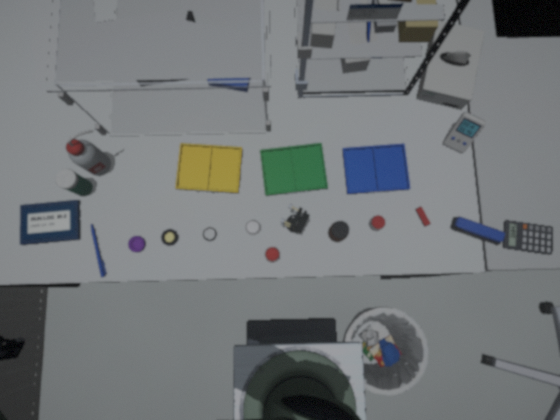

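View pics/scene0.png

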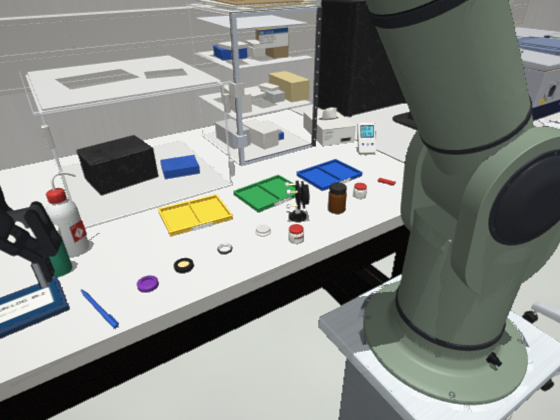

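Top view: purple disc (137,244), polariser (169,237), ring (210,234), flange (253,227), mirror (295,218), red‑lid jars (272,254) and (377,222), amber jar (339,231), stick (423,216); trays yellow, green and blue at about row 168. Next I convert these pixels to world positions.

```bash
cat > h.py <<'E'
import numpy as np,cv2
from scipy.spatial.transform import Rotation as R
from workcell import status, grab_frame, camera_params, search_frame, silhouettes
def cam(c):
    p=camera_params(c);K=p['K']
    if c=='wrist':
        s=status.observe();T=np.eye(4);T[:3,:3]=R.from_euler('xyz',s['tool_rot']).as_matrix();T[:3,3]=s['position']
        W=T@p['tool_from_camera'];return K,W[:3,:3],W[:3,3]
    r=cv2.Rodrigues(p['rvec'])[0];return K,r.T,-r.T@p['tvec']
def ray(C,uv,z):
    K,r,o=C;d=r@np.linalg.inv(K)@np.array([uv[0],uv[1],1.]);return o+d*(z-o[2])/d[2]
def proj(C,X):
    K,r,o=C;p=K@(r.T@(np.asarray(X)-o));return p[:2]/p[2]
def find(c,name,z,C,pmin=.3):
    out=[]
    for d in silhouettes(c,name):
        if d['p']<pmin: continue
        m=d['mask'].astype(np.uint8);cs=max(cv2.findContours(m,0,2)[0],key=cv2.contourArea)[:,0,:]
        w=np.array([ray(C,q,z)[:2] for q in cs],np.float32)
        (cx,cy),rad=cv2.minEnclosingCircle(w);rect=cv2.minAreaRect(w)
        M=cv2.moments(w.reshape(-1,1,2))
        c0=np.array([M['m10'],M['m01']])/M['m00']
        out.append(dict(p=round(d['p'],2),circ=np.round([cx,cy,rad],4),cen=np.round(c0,4),px=cs.mean(0).round(),rect=rect))
    return out
def local(X,yaw_pos=None):
    """target TCP point (world) -> creep shift in tool axes, units"""
    s=status.observe();T=R.from_euler('xyz',s['tool_rot']).as_matrix()
    return np.round(T.T@(np.asarray(X)-s['position'])/.06,3)
E
python3 - <<'E'
from h import *
grab_frame('top');C=cam('top');print('cam',C[2])
for n,z in [('red_lid_jar',.03),('amber_jar',.064),('blank_flange',.004),('centring_ring',.004),('polariser',.006),('tray_blue',.014),('tray_yellow',.014),('tray_green',.014),('spare_mirror',.0),('memory_stick',.004)]:
    for d in find('top',n,z,C): print(n,d['p'],d['px'],d['circ'],d['cen'],'r',round(float(np.hypot(*d['cen'])),3),np.round(d['rect'][1],3),round(d['rect'][2],1))
E
```

```text
cam [0.27877141 0.03914983 1.15152971]
red_lid_jar 0.54 [379. 222.] [ 0.4425 -0.2096  0.0218] [ 0.4415 -0.2098] r 0.489 [0.041 0.036] 88.5
red_lid_jar 0.51 [272. 256.] [0.3669 0.0572 0.0204] [0.3663 0.0576] r 0.371 [0.039 0.037] 43.7
amber_jar 0.43 [297. 170.] [ 0.5785 -0.0029  0.0959] [ 0.5776 -0.0018] r 0.578 [0.123 0.161] 5.7
blank_flange 0.45 [251. 227.] [0.4417 0.1069 0.0201] [0.4419 0.1069] r 0.455 [0.036 0.039] 89.0
polariser 0.67 [170. 238.] [0.4208 0.3214 0.0221] [0.4212 0.3212] r 0.53 [0.042 0.041] 1.0
polariser 0.54 [136. 245.] [0.4051 0.4045 0.022 ] [0.4056 0.4042] r 0.573 [0.042 0.038] 88.5
tray_blue 0.63 [375. 168.] [ 0.588  -0.2181  0.0984] [ 0.5888 -0.2189] r 0.628 [0.128 0.165] 3.7
tray_yellow 0.76 [206. 168.] [0.6013 0.2192 0.1007] [0.6009 0.2195] r 0.64 [0.167 0.129] 84.7
tray_yellow 0.4 [296. 171.] [ 0.592  -0.0031  0.0994] [ 0.5909 -0.0033] r 0.591 [0.128 0.167] 6.0
tray_green 0.79 [293. 172.] [ 0.5928 -0.0037  0.1022] [ 0.5915 -0.0033] r 0.592 [0.133 0.171] 6.8
memory_stick 0.72 [422. 216.] [ 0.4591 -0.3347  0.0259] [ 0.4589 -0.335 ] r 0.568 [0.051 0.021] 22.2
```

```bash
python3 -m creep '[[-1.1,-0.3,0,1.3,1],[-2.2,-0.6,0,2.6,1],[-3.3,-0.9,0,3.9,1],[-4.4,-1.2,0,5.2,1],[-5.4,-1.4,0,6.5,1]]' 40
python3 - <<'E'
from h import *
s=status.observe();print(s['position'],s['tool_rot'],s['clock'])
grab_frame('scene');C=cam('scene')
for n,z in [('amber_jar',.064),('centring_ring',.004),('spare_mirror',0),('red_lid_jar',.03)]:
    for d in find('scene',n,z,C,.2): print(n,d['p'],d['px'],d['circ'],d['cen'])
T=cam('top')
for n,q,z in [('amber',(339,231),.074),('ring',(210,234),.004),('mirrorfoot',(295,224),0)]: print(n,ray(T,q,z))
E
```

```text
clock: 1.27
position: [0.4679, 0.413, 0.2396]
tool_rot: [3.141, -0.0, 1.889]
force: [-0.3, 0.5, -0.4]
grip_width: 0.0855
finger_force: 0.0
[0.46791971 0.41302201 0.23960637] [ 3.14122115e+00 -3.61599561e-04  1.88941413e+00] 1.275
amber_jar 0.64 [336. 197.] [ 0.3958 -0.0822  0.0789] [ 0.3935 -0.0841]
spare_mirror 0.94 [296. 201.] [ 0.5269 -0.0501  0.1128] [ 0.5206 -0.0561]
red_lid_jar 0.62 [296. 233.] [0.3597 0.0661 0.0389] [0.3584 0.0659]
red_lid_jar 0.55 [359. 193.] [ 0.4266 -0.1992  0.0481] [ 0.4296 -0.1974]
amber [ 0.41749791 -0.1072672   0.074     ]
ring [0.427239   0.21578479 0.004     ]
mirrorfoot [ 0.44823396 -0.00402918  0.        ]
```

```bash
python3 -m creep '[[-0.95,-0.35,0,1.2,1],[-1.9,-0.7,0,2.28,1],[-2.8,-1.05,0,2.28,1],[-3.75,-1.4,0,2.28,1],[-4.7,-1.75,0,2.28,1]]' >/dev/null; python3 -m creep '[[-1,0,0,0,1],[-2,0,0,0,1],[-3,0,0,0,1],[-4,0,0,0,1],[-4.8,0,0,0,1]]'
python3 - <<'E'
from h import *
s=status.observe();print(s['position'],s['tool_rot'],s['clock'],s['qpos'])
C=cam('wrist');cv2.imwrite('pics/w1.png',grab_frame('wrist'))
for n,z in [('red_lid_jar',.03),('amber_jar',.06),('tray_blue',.014)]:
    for d in find('wrist',n,z,C,.2): print(n,d['p'],d['px'],d['circ'],d['cen'],d['rect'])
E
```

```text
clock: 2.78
position: [0.4586, -0.1754, 0.2396]
tool_rot: [3.141, -0.0, 1.579]
force: [0.6, 0.2, -0.4]
grip_width: 0.0854
finger_force: 0.0
[ 0.45863115 -0.17536125  0.23955436] [ 3.14085538e+00 -3.01746040e-04  1.57912941e+00] 2.775 [-0.13603958  0.33936866  0.48505337  1.96327643 -0.20258535  0.88515
  0.46276624]
red_lid_jar 0.91 [267. 208.] [ 0.4427 -0.2068  0.0232] [ 0.4426 -0.2067] ((0.4426113963127136, -0.20675639808177948), (0.036091528832912445, 0.045629482716321945), 0.4120689928531647)
amber_jar 0.69 [246. 127.] [ 0.4222 -0.1075  0.0253] [ 0.4216 -0.1078] ((0.42162415385246277, -0.10767560452222824), (0.048341382294893265, 0.04518143832683563), 44.40528869628906)
tray_blue 0.93 [385. 208.] [ 0.5877 -0.2174  0.1036] [ 0.5872 -0.2173] ((0.5869675874710083, -0.21798667311668396), (0.12949854135513306, 0.1679864525794983), 2.472078800201416)
tray_blue 0.39 [414.  69.] [ 0.5937 -0.0291  0.0826] [ 0.5931 -0.0322] ((0.5938209891319275, -0.03105032816529274), (0.12929750978946686, 0.10879767686128616), 4.4812774658203125)
```

View pics/w1.png

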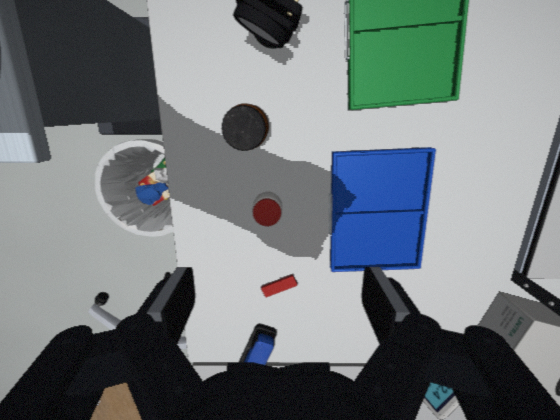

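The wrist view agrees with the networks: red-lid jar (267,210), amber jar (246,127), blue tray centred at (383,210), nothing in the way. I'll grasp the red-lid jar.

```bash
python3 -m creep '[[-0.54,-0.27,0,0,1],[-0.54,-0.27,1,0,1],[-0.54,-0.27,2,0,1],[-0.54,-0.27,3,0,1],[-0.54,-0.27,3.7,0,1]]' 40; python3 -m creep '[[0,0,0,0,1],[0,0,0,0,0],[0,0,0,0,0],[0,0,0,0,0],[0,0,0,0,0]]'; python3 -m creep '[[0,0,0,0,0],[0,0,0,0,0],[0,0,0,0,0],[0,0,-0.5,0,0],[0,0,-1.2,0,0]]'
```

```text
clock: 3.6
position: [0.4426, -0.2043, 0.0151]
tool_rot: [-3.14, -0.002, 1.58]
force: [1.4, -0.2, 0.7]
grip_width: 0.0854
finger_force: 0.0
clock: 4.22
position: [0.4435, -0.2069, 0.0188]
tool_rot: [3.139, 0.0, 1.577]
force: [-1.8, 3.8, 21.4]
grip_width: 0.0366
finger_force: 37.7
clock: 4.85
position: [0.4422, -0.2068, 0.0904]
tool_rot: [-3.141, -0.0, 1.577]
force: [0.2, 0.6, 0.1]
grip_width: 0.0367
finger_force: 40.8
```

```bash
python3 -m creep '[[-0.3,0.8,0,0,0],[-0.6,1.7,0,0,0],[-0.85,2.46,0,0,0],[-0.85,2.46,0,0,0],[-0.85,2.46,0.6,0,0]]' ; python3 -m creep '[[0,0,0.47,0,0],[0,0,0.47,0,0],[0,0,0.47,0,0],[0,0,0.47,0,0],[0,0,0.47,0,0]]'
```

```text
clock: 5.48
position: [0.5917, -0.2576, 0.0554]
tool_rot: [3.138, 0.002, 1.577]
force: [-0.1, 0.2, -1.1]
grip_width: 0.0367
finger_force: 40.9
clock: 6.1
position: [0.5908, -0.2572, 0.026]
tool_rot: [3.141, 0.0, 1.577]
force: [0.7, 0.3, -0.4]
grip_width: 0.0365
finger_force: 43.8
```

```bash
python3 -m creep '[[0,0,0.05,0,0],[0,0,0.05,0,0],[0,0,0.05,0,0],[0,0,0.05,0,0],[0,0,0.05,0,0]]' ; python3 -m creep '[[0,0,0,0,0.75],[0,0,0,0,0.75],[0,0,0,0,0.75],[0,0,-0.7,0,0.75],[0,0,-1.7,0,1]]'; python3 -m creep '[[0,0,-1,0,1],[0.6,-1,-1.3,0,1],[1.3,-2,-1.3,0,1],[2,-2.8,-1.3,0,1],[2.5,-2.8,-1.3,0,1]]'
python3 - <<'E'
from h import *
s=status.observe();print(s['position'],s['tool_rot'],s['clock'])
C=cam('wrist');cv2.imwrite('pics/w2.png',grab_frame('wrist'))
for n,z in [('red_lid_jar',.034),('amber_jar',.074),('tray_blue',.014)]:
    for d in find('wrist',n,z,C,.3): print(n,d['p'],d['px'],d['circ'],d['cen'],d['rect'])
E
```

```text
clock: 6.72
position: [0.5905, -0.2571, 0.0221]
tool_rot: [3.142, 0.0, 1.577]
force: [0.5, 0.2, -0.4]
grip_width: 0.0366
finger_force: 43.8
clock: 7.35
position: [0.5896, -0.2568, 0.1241]
tool_rot: [-3.139, -0.001, 1.577]
force: [1.8, 0.2, 0.1]
grip_width: 0.0797
finger_force: 0.0
clock: 7.98
position: [0.4191, -0.1074, 0.2023]
tool_rot: [3.142, -0.001, 1.575]
force: [1.2, 0.9, 0.0]
grip_width: 0.0854
finger_force: 0.0
[ 0.41911695 -0.10736194  0.20233846] [ 3.14150440e+00 -8.89881161e-04  1.57510081e+00] 7.975
red_lid_jar 0.93 [418. 302.] [ 0.5892 -0.2449  0.0268] [ 0.59   -0.2445] ((0.5902374982833862, -0.24407844245433807), (0.013674722984433174, 0.053040508180856705), 37.117515563964844)
red_lid_jar 0.7 [228.  25.] [0.3704 0.0549 0.0212] [0.3712 0.0534] ((0.37069207429885864, 0.05169246718287468), (0.03815842047333717, 0.03340385481715202), 0.19537979364395142)
amber_jar 0.97 [282. 196.] [ 0.4204 -0.1005  0.0287] [ 0.4207 -0.1008] ((0.4207625389099121, -0.10050526261329651), (0.04324214160442352, 0.05628865212202072), 0.1960250586271286)
tray_blue 0.71 [421. 269.] [ 0.5848 -0.2164  0.1052] [ 0.5952 -0.1939] ((0.5861801505088806, -0.21554720401763916), (0.13324175775051117, 0.17057470977306366), 1.275679588317871)
tray_blue 0.32 [465. 103.] [ 0.5919 -0.0014  0.1023] [ 0.59   -0.0044] ((0.5898126363754272, -0.0019200071692466736), (0.1309029459953308, 0.16564033925533295), 5.478354454040527)
```

View pics/w2.png

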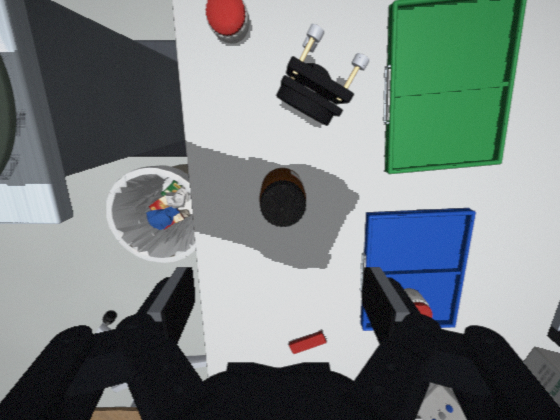

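Amber lid is centred near (283,203), the red jar stands in the lower blue bay at (420,302), and the mirror at (315,90) is clear. I'll grasp the amber jar.

```bash
python3 -m creep '[[0.02,0.02,0,0,1],[0.02,0.02,0.8,0,1],[0.02,0.02,1.6,0,1],[0.02,0.02,2.2,0,1],[0.02,0.02,2.7,0,1]]' 50; python3 -m creep '[[0,0,0,0,1],[0,0,0,0,0],[0,0,0,0,0],[0,0,0,0,0],[0,0,0,0,0]]'; python3 -m creep '[[0,0,0,0,0],[0,0,0,0,0],[0,0,-0.3,0,0],[0,0,-0.8,0,0],[0,0,-0.8,0,0]]'
```

```text
clock: 8.8
position: [0.4226, -0.1079, 0.0383]
tool_rot: [-3.14, 0.0, 1.575]
force: [0.4, -0.5, 0.1]
grip_width: 0.0854
finger_force: 0.0
clock: 9.43
position: [0.4235, -0.107, 0.0413]
tool_rot: [3.139, 0.0, 1.577]
force: [-1.4, -1.4, 15.1]
grip_width: 0.047
finger_force: 48.9
clock: 10.05
position: [0.424, -0.1068, 0.0901]
tool_rot: [3.138, 0.0, 1.577]
force: [-0.4, 0.7, -2.1]
grip_width: 0.0468
finger_force: 51.6
```

```bash
python3 -m creep '[[-0.4,0.9,0,0,0],[-0.8,1.8,0,0,0],[-1.18,2.7,0,0,0],[-1.18,2.7,0,0,0],[-1.18,2.7,0.3,0,0]]' ; python3 -m creep '[[0,0,0.4,0,0],[0,0,0.42,0,0],[0,0,0.42,0,0],[0,0,0.42,0,0],[0,0,0.42,0,0]]'
```

```text
clock: 10.68
position: [0.5851, -0.1766, 0.0697]
tool_rot: [3.141, -0.0, 1.577]
force: [0.5, -0.7, -1.2]
grip_width: 0.0471
finger_force: 51.9
clock: 11.3
position: [0.5851, -0.1766, 0.0451]
tool_rot: [3.141, -0.0, 1.577]
force: [0.4, 0.1, -0.7]
grip_width: 0.0469
finger_force: 57.5
```

```bash
python3 -m creep '[[0,0,0,0,0.85],[0,0,0,0,0.85],[0,0,-0.6,0,0.85],[0,0,-1.6,0,0.85],[0,0,-2.6,0,1]]'; python3 -m creep '[[1,-0.4,0,0,1],[2,-0.8,0,0,1],[3,-1.2,0,0,1],[4,-1.8,0,0,1],[4.73,-2.4,0,0,1]]'
python3 - <<'E'
from h import *
s=status.observe();print(s['position'],s['tool_rot'],s['clock'])
C=cam('wrist');cv2.imwrite('pics/w3.png',grab_frame('wrist'))
for n,z in [('blank_flange',.006),('centring_ring',.005),('tray_green',.014),('tray_yellow',.014)]:
    for d in find('wrist',n,z,C,.3): print(n,d['p'],d['px'],d['circ'],d['cen'],d['rect'])
E
```

```text
clock: 11.92
position: [0.5848, -0.1767, 0.2026]
tool_rot: [-3.141, 0.0, 1.577]
force: [-0.2, -0.1, -0.2]
grip_width: 0.0854
finger_force: 0.0
clock: 12.55
position: [0.4432, 0.1019, 0.201]
tool_rot: [3.141, -0.0, 1.577]
force: [1.0, 1.5, -0.6]
grip_width: 0.0855
finger_force: 0.0
[0.44324128 0.10186886 0.20096687] [ 3.14107552e+00 -3.22350707e-04  1.57733188e+00] 12.55
blank_flange 0.78 [276. 180.] [0.4412 0.1094 0.02  ] [0.4411 0.1097] ((0.44063690304756165, 0.11002764105796814), (0.03795069456100464, 0.037444449961185455), 0.31689009070396423)
centring_ring 0.7 [262.  75.] [0.4266 0.2198 0.0181] [0.4266 0.2198] ((0.42615580558776855, 0.21952857077121735), (0.03504854068160057, 0.03482608497142792), 0.32714641094207764)
tray_green 0.93 [397. 271.] [5.917e-01 2.000e-04 1.050e-01] [0.5928 0.0164] ((0.5901047587394714, 0.00020763278007507324), (0.12912577390670776, 0.1714911162853241), 5.453702449798584)
tray_yellow 0.98 [446.  90.] [0.6002 0.2149 0.0975] [0.5996 0.212 ] ((0.598575234413147, 0.21432998776435852), (0.1525985300540924, 0.1298583447933197), 84.78892517089844)
```

View pics/w3.png

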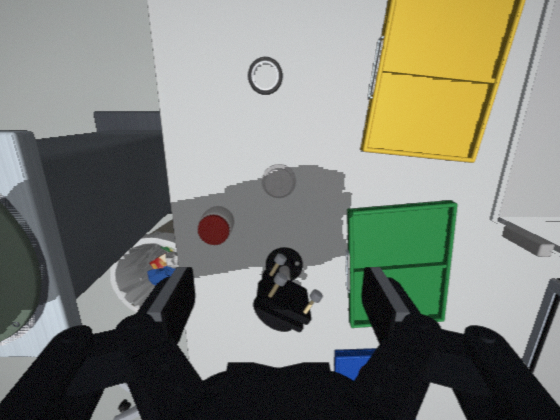

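Run:
```python
from h import *
C=cam('wrist');T=cam('top')
for q in [(284,262),(284,246),(280,258),(275,252),(315,297),(276,180),(276,199)]: print(q,[ray(C,q,z)[:2].round(3) for z in (0,.05,.08)])
for q in [(287,222),(292,210),(297,222)]: print('top',q,[ray(T,q,z)[:2].round(3) for z in (0,.05,.08)])
im=cv2.imread('pics/top0.png')[190:250,255:330]; cv2.imwrite('pics/mz.png',np.hstack([cv2.resize(im,None,fx=5,fy=5),cv2.resize(cv2.imread('pics/w3.png')[230:342,230:330],(268,300))]))
```

```text
(284, 262) [array([ 0.451, -0.001]), array([0.45 , 0.027]), array([0.449, 0.044])]
(284, 246) [array([0.451, 0.022]), array([0.449, 0.046]), array([0.449, 0.061])]
(280, 258) [array([0.446, 0.005]), array([0.445, 0.032]), array([0.445, 0.048])]
(275, 252) [array([0.439, 0.014]), array([0.44 , 0.039]), array([0.44 , 0.054])]
(315, 297) [array([ 0.493, -0.053]), array([ 0.486, -0.018]), array([0.481, 0.004])]
(276, 180) [array([0.44 , 0.107]), array([0.441, 0.119]), array([0.441, 0.125])]
(276, 199) [array([0.44 , 0.084]), array([0.441, 0.099]), array([0.441, 0.108])]
top (287, 222) [array([0.454, 0.017]), array([0.446, 0.018]), array([0.442, 0.018])]
top (292, 210) [array([0.485, 0.003]), array([0.476, 0.004]), array([0.471, 0.005])]
top (297, 222) [array([ 0.453, -0.009]), array([ 0.446, -0.007]), array([ 0.441, -0.006])]
```

View pics/mz.png

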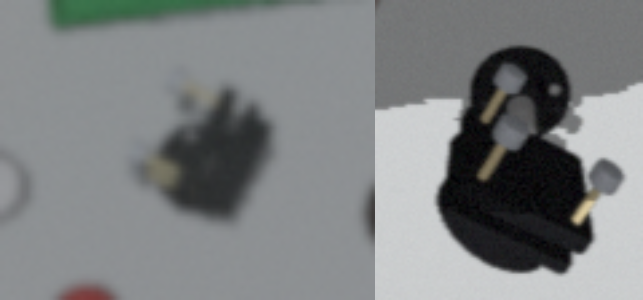

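Mirror foot is at about (0.451, 0.00), its knobs reach y≈0.035, so there is room round the flange (276,180). I'll descend gently with the jaws half open.

```bash
python3 -m creep '[[0.11,-0.035,0,0,0.64],[0.11,-0.035,0.8,0,0.64],[0.11,-0.035,1.6,0,0.64],[0.11,-0.035,2.4,0,0.64],[0.11,-0.035,2.8,0,0.64]]' 50; python3 -m creep '[[0,0,0.1,0,0.64],[0,0,0.2,0,0.64],[0,0,0.25,0,0.64],[0,0,0.25,0,0.64]]';python3 -m creep '[[0,0,0.03,0,0.64],[0,0,0.03,0,0.64]]';python3 -m creep '[[0,0,0.03,0,0.64],[0,0,0.03,0,0.64]]'
```

```text
clock: 13.42
position: [0.4416, 0.1055, 0.0305]
tool_rot: [-3.139, 0.001, 1.574]
force: [0.8, 0.3, -0.0]
grip_width: 0.0548
finger_force: 0.0
clock: 13.92
position: [0.4424, 0.1068, 0.0183]
tool_rot: [3.141, -0.0, 1.577]
force: [0.6, -0.4, 0.4]
grip_width: 0.0544
finger_force: 0.0
clock: 14.18
position: [0.4422, 0.1068, 0.0162]
tool_rot: [3.141, -0.0, 1.577]
force: [-0.9, 0.5, -1.1]
grip_width: 0.0546
finger_force: 0.0
clock: 14.42
position: [0.4421, 0.1066, 0.0142]
tool_rot: [-3.141, 0.0, 1.577]
force: [0.3, 0.1, -0.3]
grip_width: 0.0546
finger_force: 0.0
```

```bash
python3 -m creep '[[0.02,0,0.06,0,0.64],[0.02,0,0.06,0,0.64]]';for i in 1; do python3 -m creep '[[0,0,0.025,0,0.64],[0,0,0.025,0,0.64]]'; done; python3 -m creep '[[0,0,0.025,0,0.64],[0,0,0.025,0,0.64]]' ;python3 -m creep '[[0,0,0.025,0,0.64],[0,0,0.025,0,0.64]]'
```

```text
clock: 14.68
position: [0.442, 0.1079, 0.0104]
tool_rot: [-3.141, 0.0, 1.577]
force: [0.4, 0.1, 0.0]
grip_width: 0.0548
finger_force: 0.0
clock: 14.92
position: [0.4421, 0.1078, 0.0091]
tool_rot: [-3.141, 0.0, 1.577]
force: [0.9, -0.1, 0.6]
grip_width: 0.0549
finger_force: 0.0
clock: 15.18
position: [0.4421, 0.1078, 0.0076]
tool_rot: [-3.141, 0.0, 1.577]
force: [-1.0, -0.3, 0.3]
grip_width: 0.0546
finger_force: 0.0
clock: 15.42
position: [0.442, 0.1078, 0.0061]
tool_rot: [-3.141, 0.0, 1.577]
force: [-0.1, -0.3, 0.5]
grip_width: 0.0546
finger_force: 0.0
```

```bash
python3 -m creep '[[0,0,-0.02,0,0.5],[0,0,-0.02,0,0],[0,0,-0.02,0,0],[0,0,-0.02,0,0],[0,0,-0.02,0,0]]' 60; python3 -m creep '[[0,0,0,0,0],[0,0,-0.1,0,0],[0,0,-0.3,0,0],[0,0,-0.8,0,0],[0,0,-0.8,0,0]]'
```

```text
clock: 16.05
position: [0.4421, 0.1078, 0.008]
tool_rot: [3.142, -0.0, 1.577]
force: [-3.7, -0.5, 19.2]
grip_width: 0.0348
finger_force: 57.1
clock: 16.68
position: [0.443, 0.1083, 0.0573]
tool_rot: [3.139, -0.001, 1.577]
force: [-0.0, 0.3, -1.5]
grip_width: 0.0347
finger_force: 57.7
```

```bash
python3 -m creep '[[0.4,0.9,0,0,0],[0.8,1.8,0,0,0],[1.18,2.57,0,0,0],[1.18,2.57,0,0,0],[1.18,2.57,0.3,0,0]]' ; python3 -m creep '[[0,0,0.3,0,0],[0,0,0.35,0,0],[0,0,0.35,0,0],[0,0,0.35,0,0]]'
python3 - <<'E'
from h import *
C=cam('wrist');cv2.imwrite('pics/w4.png',grab_frame('wrist'))
for n,z in [('tray_yellow',.014)]:
    for d in find('wrist',n,z,C,.3): print(n,d['p'],d['px'],d['circ'],d['cen'],d['rect'])
E
```

```text
clock: 17.3
position: [0.5958, 0.1795, 0.0371]
tool_rot: [3.141, -0.0, 1.577]
force: [-0.7, 0.3, -1.6]
grip_width: 0.0347
finger_force: 57.8
clock: 17.8
position: [0.5961, 0.1796, 0.0169]
tool_rot: [3.141, -0.0, 1.577]
force: [0.3, 0.4, -1.5]
grip_width: 0.0345
finger_force: 57.8
tray_yellow 0.89 [337. 184.] [0.6041 0.2279 0.0961] [0.6037 0.2409] ((0.6025537848472595, 0.22829890251159668), (0.1514449268579483, 0.1254401057958603), 84.93263244628906)
```

View pics/w4.png

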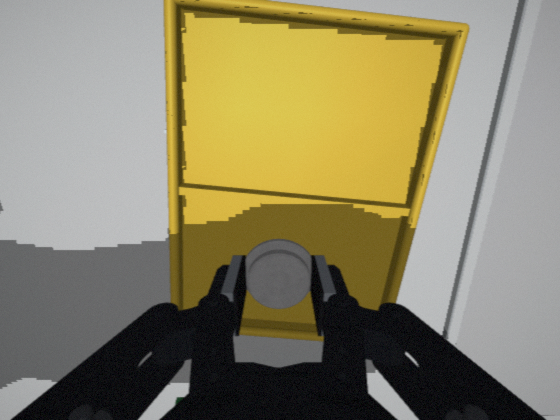

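Flange is held level at (278,272) inside the lower yellow bay, clear of walls and divider. I'll lower and release.

```bash
python3 -m creep '[[0,0,0.03,0,0],[0,0,0.06,0,0],[0,0,0.07,0,0],[0,0,0.07,0,0]]'; python3 -m creep '[[0,0,0,0,0.65],[0,0,0,0,0.65],[0,0,-0.3,0,0.65],[0,0,-1,0,0.65],[0,0,-2,0,0.65]]'; python3 -m creep '[[0,-0.8,-1,0,0.65],[0.2,-1.6,-1,0,0.65],[0.35,-2.4,-1,0,0.65],[0.5,-2.83,-1,0,0.65],[0.5,-2.83,-1,0,0.65]]'
python3 - <<'E'
from h import *
s=status.observe();print(s['position'],s['tool_rot'],s['clock'])
C=cam('wrist');cv2.imwrite('pics/w5.png',grab_frame('wrist'))
for n,z in [('centring_ring',.005),('polariser',.008),('tray_yellow',.014),('blank_flange',.01)]:
    for d in find('wrist',n,z,C,.3): print(n,d['p'],d['px'],d['circ'],d['cen'],d['rect'])
E
```

```text
clock: 18.4
position: [0.5958, 0.1796, 0.0123]
tool_rot: [-3.141, -0.0, 1.577]
force: [-1.2, 0.7, 2.5]
grip_width: 0.0346
finger_force: 58.2
clock: 19.02
position: [0.5953, 0.1793, 0.1337]
tool_rot: [-3.14, 0.001, 1.577]
force: [0.9, 0.8, 1.9]
grip_width: 0.0555
finger_force: 0.0
clock: 19.65
position: [0.4246, 0.2094, 0.1934]
tool_rot: [3.141, -0.002, 1.579]
force: [0.1, -0.0, 1.1]
grip_width: 0.0553
finger_force: 0.0
[0.42462277 0.209424   0.19336043] [ 3.14148757e+00 -1.69161182e-03  1.57885674e+00] 19.65
centring_ring 0.55 [283. 181.] [0.4257 0.2202 0.0185] [0.4261 0.22  ] ((0.4261071979999542, 0.2197098582983017), (0.03601943328976631, 0.03377661481499672), 45.638484954833984)
polariser 0.97 [279.  81.] [0.4201 0.3225 0.022 ] [0.4203 0.3225] ((0.4204305112361908, 0.3223782479763031), (0.04209832847118378, 0.04305749386548996), 47.16934585571289)
polariser 0.55 [261.   6.] [0.406  0.3902 0.0154] [0.4059 0.3876] ((0.4059600830078125, 0.386981338262558), (0.03061072900891304, 0.007154317572712898), 0.4108888506889343)
tray_yellow 0.97 [452. 175.] [0.5986 0.2214 0.1038] [0.5988 0.2221] ((0.5982078313827515, 0.22177138924598694), (0.1675085425376892, 0.1325613558292389), 84.42469024658203)
blank_flange 0.59 [425. 214.] [0.5921 0.1803 0.0217] [0.5918 0.1808] ((0.5917748808860779, 0.18124376237392426), (0.04134586080908775, 0.0378325879573822), 0.4110812842845917)
```

View pics/w5.png

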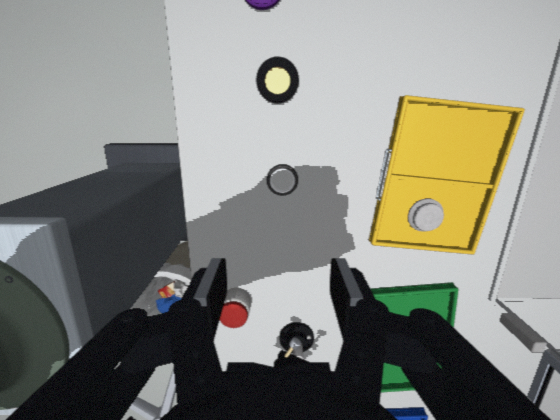

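The flange lies flat in the lower yellow bay (428,214); ring at (283,181), polariser at (278,81). Going for the ring.

```bash
python3 -m creep '[[0.14,0.03,0,0,0.6],[0.14,0.03,0.8,0,0.6],[0.14,0.03,1.6,0,0.6],[0.14,0.03,2.4,0,0.6],[0.14,0.03,2.7,0,0.6]]' 40; python3 -m creep '[[0,0,0.1,0,0.6],[0,0,0.2,0,0.6],[0,0,0.3,0,0.6],[0,0,0.33,0,0.6],[0,0,0.33,0,0.6]]'
```

```text
clock: 20.52
position: [0.427, 0.2166, 0.0275]
tool_rot: [-3.139, 0.002, 1.576]
force: [0.9, 0.3, 1.1]
grip_width: 0.0514
finger_force: 0.0
clock: 21.15
position: [0.4278, 0.2171, 0.0106]
tool_rot: [3.141, -0.0, 1.577]
force: [-0.3, 0.4, -0.5]
grip_width: 0.0512
finger_force: 0.0
```

```bash
python3 -m creep '[[0.01,0,0.03,0,0.6],[0.01,0,0.065,0,0.6],[0.01,0,0.065,0,0.5]]'; python3 -m creep '[[0,0,0,0,0],[0,0,0,0,0],[0,0,0,0,0],[0,0,0,0,0],[0,0,0,0,0]]' 40; python3 -m creep '[[0,0,0,0,0],[0,0,-0.1,0,0],[0,0,-0.3,0,0],[0,0,-0.8,0,0],[0,0,-0.8,0,0]]'
```

```text
clock: 21.52
position: [0.4276, 0.2175, 0.0064]
tool_rot: [-3.141, 0.0, 1.577]
force: [0.2, 0.4, 0.7]
grip_width: 0.0428
finger_force: 0.0
clock: 22.15
position: [0.4283, 0.2178, 0.0073]
tool_rot: [3.14, -0.001, 1.577]
force: [-2.1, -0.6, 20.7]
grip_width: 0.0338
finger_force: 42.6
clock: 22.78
position: [0.4284, 0.2181, 0.0564]
tool_rot: [3.139, -0.002, 1.577]
force: [0.2, 0.3, -1.0]
grip_width: 0.033
finger_force: 39.8
```

```bash
python3 -m creep '[[0.3,0.9,0,0,0],[0.5,1.8,0,0,0],[0.72,2.7,0,0,0],[0.72,2.92,0,0,0],[0.72,2.92,0.3,0,0]]' ; python3 -m creep '[[0,0,0.3,0,0],[0,0,0.35,0,0],[0,0,0.35,0,0],[0,0,0.38,0,0],[0,0,0.38,0,0]]'
python3 - <<'E'
from h import *
C=cam('wrist');cv2.imwrite('pics/w6.png',grab_frame('wrist'))
E
```

```text
clock: 23.4
position: [0.6031, 0.2615, 0.0363]
tool_rot: [3.14, -0.0, 1.576]
force: [-0.0, -0.5, -1.8]
grip_width: 0.0327
finger_force: 39.9
clock: 24.02
position: [0.6027, 0.2619, 0.014]
tool_rot: [3.141, -0.0, 1.577]
force: [-0.8, 0.8, -1.2]
grip_width: 0.033
finger_force: 39.9
```

View pics/w6.png

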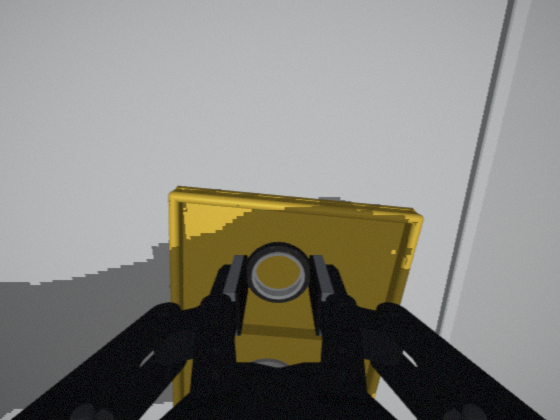

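Ring is held level at (278,272) well inside the upper yellow bay. I'll release it and go to the polariser.

```bash
python3 -m creep '[[0,0,0.03,0,0],[0,0,0.045,0,0],[0,0,0.045,0,0],[0,0,0.045,0,0]]'; python3 -m creep '[[0,0,0,0,0.66],[0,0,0,0,0.66],[0,0,-0.3,0,0.66],[0,0,-1,0,0.66],[0,0,-2,0,0.66]]'; python3 -m creep '[[0.2,-0.8,-0.5,0,0.66],[0.5,-1.6,-0.5,0,0.66],[0.8,-2.4,-0.5,0,0.66],[1,-3.04,-0.5,0,0.66],[1,-3.04,-0.5,0,0.66]]'
python3 - <<'E'
from h import *
s=status.observe();print(s['position'],s['tool_rot'],s['clock'])
C=cam('wrist');cv2.imwrite('pics/w7.png',grab_frame('wrist'))
for n,z in [('centring_ring',.009),('polariser',.008)]:
    for d in find('wrist',n,z,C,.3): print(n,d['p'],d['px'],d['circ'],d['cen'])
E
```

```text
clock: 24.58
position: [0.6027, 0.2619, 0.0115]
tool_rot: [3.141, -0.0, 1.577]
force: [-4.1, -0.9, 9.9]
grip_width: 0.0332
finger_force: 44.9
clock: 25.2
position: [0.602, 0.2615, 0.1324]
tool_rot: [-3.14, 0.001, 1.577]
force: [0.3, 2.0, 0.1]
grip_width: 0.0565
finger_force: 0.0
clock: 25.82
position: [0.4174, 0.3221, 0.1621]
tool_rot: [-3.141, -0.001, 1.58]
force: [1.3, 0.3, -0.1]
grip_width: 0.0563
finger_force: 0.0
[0.41741402 0.32213708 0.16207216] [-3.14074479e+00 -1.40325648e-03  1.58019915e+00] 25.825
centring_ring 0.93 [446. 251.] [0.5994 0.2641 0.0193] [0.5994 0.2642]
polariser 0.82 [268. 110.] [0.4051 0.4063 0.0217] [0.4053 0.4063]
polariser 0.61 [284. 196.] [0.4206 0.323  0.0229] [0.4201 0.3225]
```

View pics/w7.png

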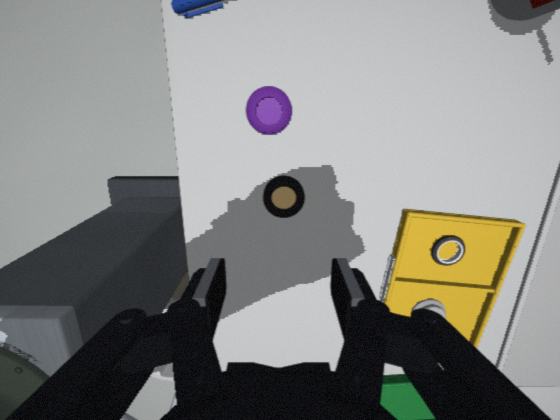

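Ring lies flat in the upper yellow bay (447,250); polariser at (284,197), purple look-alike at (268,110). Grasping the polariser.

```bash
python3 -m creep '[[0,0.05,0,0,0.66],[0,0.05,0.8,0,0.66],[0,0.05,1.6,0,0.66],[0,0.05,2.1,0,0.66],[0,0.05,2.2,0,0.66]]' 50; python3 -m creep '[[0,0,0.1,0,0.66],[0,0,0.2,0,0.66],[0,0,0.3,0,0.66],[0,0,0.34,0,0.66],[0,0,0.34,0,0.66]]'
```

```text
clock: 26.6
position: [0.423, 0.3195, 0.0274]
tool_rot: [-3.14, 0.002, 1.575]
force: [-0.1, 0.3, 0.4]
grip_width: 0.056
finger_force: 0.0
clock: 27.22
position: [0.4228, 0.3207, 0.0086]
tool_rot: [-3.142, 0.0, 1.577]
force: [-0.2, -0.1, -0.1]
grip_width: 0.0562
finger_force: 0.0
```

```bash
python3 -m creep '[[0,-0.02,0.01,0,0],[0,-0.02,0.01,0,0],[0,-0.02,0.01,0,0],[0,-0.02,0.01,0,0],[0,-0.02,0.01,0,0]]' 50; python3 -m creep '[[0,0,0,0,0],[0,0,-0.1,0,0],[0,0,-0.5,0,0],[0,0,-1.2,0,0],[0,0,-1.2,0,0]]'
```

```text
clock: 27.85
position: [0.422, 0.3208, 0.0087]
tool_rot: [3.141, -0.001, 1.577]
force: [-0.9, -1.9, 12.4]
grip_width: 0.041
finger_force: 48.8
clock: 28.48
position: [0.4226, 0.3217, 0.0826]
tool_rot: [3.139, -0.003, 1.577]
force: [-0.4, 0.4, -0.1]
grip_width: 0.0407
finger_force: 50.6
```

```bash
python3 -m creep '[[-0.95,0.5,0,0,0],[-1.9,1,0,0,0],[-2.8,1.6,0,0,0],[-3.8,2.2,0,0,0],[-4.71,2.76,0,0,0]]' ; python3 -m creep '[[0,0,0,0,0],[0,0,0.4,0,0],[0,0,0.8,0,0],[0,0,1.0,0,0],[0,0,1.06,0,0]]'
python3 - <<'E'
from h import *
print(status.observe()['position'])
cv2.imwrite('pics/w8.png',grab_frame('wrist'))
E
```

```text
clock: 29.1
position: [0.5814, 0.0504, 0.0795]
tool_rot: [-3.141, -0.0, 1.577]
force: [1.3, 2.0, -1.0]
grip_width: 0.0407
finger_force: 50.6
clock: 29.72
position: [0.5804, 0.0524, 0.0158]
tool_rot: [-3.141, 0.0, 1.577]
force: [1.4, 0.3, 0.5]
grip_width: 0.0406
finger_force: 50.7
[0.58043111 0.05238715 0.01583601]
```

View pics/w8.png

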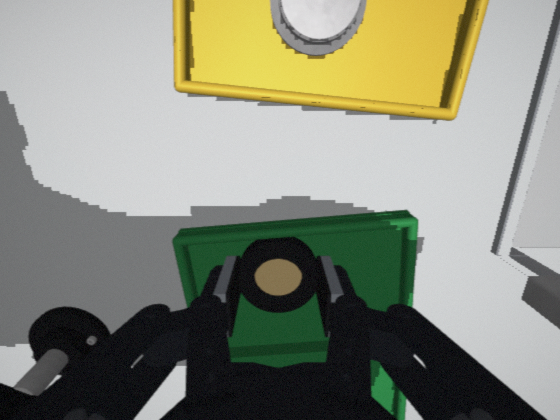

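Polariser (278,275) is in the green bay but close to its upper wall. I'll shift it toward the bay centre, then lower and release.

```bash
python3 -m creep '[[-0.1,0.05,0,0,0],[-0.22,0.1,0,0,0],[-0.22,0.1,0,0,0],[-0.22,0.1,0.03,0,0],[-0.22,0.1,0.045,0,0]]';python3 -m creep '[[0,0,0.01,0,0],[0,0,0.01,0,0]]'; python3 -m creep '[[0,0,0,0,0.68],[0,0,0,0,0.68],[0,0,-0.3,0,0.68],[0,0,-1,0,0.68],[0,0,-2,0,0.68]]'; python3 -m creep '[[0,-0.8,-1,0,0.7],[0.5,-1.6,-2,0,0.7],[1,-2,-2.5,0,0.7],[1.5,-2,-2.5,0,0.7],[2,-2,-2.5,0,0.7]]'
python3 - <<'E'
from h import *
C=cam('top');cv2.imwrite('pics/top9.png',cv2.resize(grab_frame('top')[120:280,100:480],None,fx=2,fy=2))
for n,z in [('red_lid_jar',.034),('amber_jar',.074),('blank_flange',.01),('centring_ring',.01),('polariser',.01),('spare_mirror',0),('memory_stick',.004)]:
    for d in find('top',n,z,C,.3): print(n,d['p'],d['px'],d['circ'],d['cen'])
E
```

```text
clock: 30.4
position: [0.5868, 0.0392, 0.0136]
tool_rot: [-3.141, -0.0, 1.577]
force: [-0.9, 0.3, -0.5]
grip_width: 0.0407
finger_force: 50.7
clock: 30.65
position: [0.5869, 0.039, 0.013]
tool_rot: [-3.141, 0.0, 1.577]
force: [-0.4, -0.2, -0.6]
grip_width: 0.0408
finger_force: 50.7
clock: 31.28
position: [0.5863, 0.0388, 0.1347]
tool_rot: [-3.14, 0.0, 1.577]
force: [1.1, 1.1, 1.0]
grip_width: 0.0578
finger_force: 0.0
clock: 31.9
position: [0.4656, 0.1598, 0.2856]
tool_rot: [3.139, -0.003, 1.578]
force: [0.5, -0.1, 0.2]
grip_width: 0.0597
finger_force: 0.0
red_lid_jar 0.64 [393. 167.] [ 0.5854 -0.2589  0.024 ] [ 0.5852 -0.2588]
red_lid_jar 0.45 [272. 255.] [0.3681 0.0571 0.0194] [0.3679 0.0574]
amber_jar 0.67 [362. 168.] [ 0.5735 -0.1742  0.0332] [ 0.574  -0.1734]
blank_flange 0.59 [238. 164.] [0.6135 0.1416 0.0467] [0.6182 0.1423]
polariser 0.48 [276. 173.] [0.5861 0.04   0.0222] [0.5856 0.04  ]
polariser 0.46 [138. 244.] [0.407  0.4026 0.0228] [0.4069 0.4029]
spare_mirror 0.62 [296. 221.] [ 0.4611 -0.0049  0.0353] [ 0.4553 -0.0079]
```

View pics/top9.png

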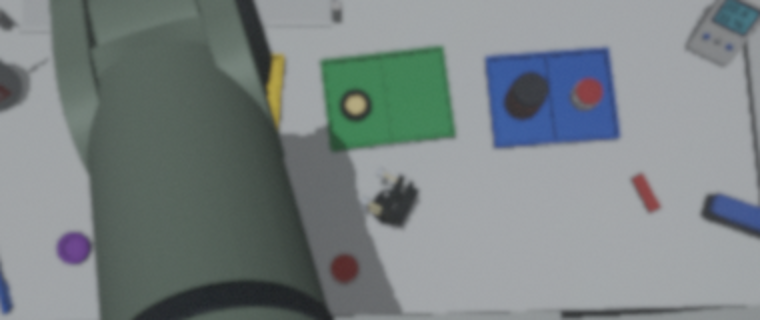

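The top view shows both jars upright in separate blue bays at (527,95) and (588,93), and the polariser in the green bay at (356,104). The mirror and stick haven't moved. I checked the flange and ring in the yellow tray earlier, so I'm handing in.

```bash
python3 -c "
from workcell import bot
print(bot.job_done())"
```

```text
the job is handed in; nothing more can be done
None
```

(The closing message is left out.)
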